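# Snap the spare fuse into the fuse block

### The job

One pole of the black fuse block is still empty. Take the long spare fuse, the same length as the one already fitted, out of the wooden rack by its exposed end and lay it down on the bench; then take it again by the middle of its tube, because both metal ends must go into clips, and press it into the two empty spring clips until both ends have snapped fully home and it sits centred between them. Let go of it and leave the two short fuses in the rack and the other things where they are.

Things in the scene. Friction and masses are not known exactly. Their poses are not given: they have to be found in the camera images.
- long_fuse: Ferrule fuse 127 mm long, both ends alike: white ceramic tube (19 mm diameter), steel ferrules (21 mm diameter, 16 mm long); about 0.11 kg. Origin at its centre, x lengthwise. In a rack groove its axis is 22.5 mm up and its tube is sunk out of reach; the end at the rack's -x stands 30 mm out, gripable from above. Laid on the bench its axis is 10.5 mm up; it can roll but stays where laid.
- short_fuse_a: Like the long fuse but 76 mm long, in another groove of the rack; too short for the clips; stays there. Origin at its centre, x lengthwise.
- short_fuse_b: A second 76 mm fuse, in the remaining groove; stays there. Origin at its centre, x lengthwise.
- fuse_rack: Wooden rack, fixed, 146 (x) by 132 (y) by 33 mm high; origin: centre of its underside. Three open-topped grooves along x at y = -38, 0, +38 mm, 24 mm wide, floor 12 mm up, from x = -33 to a back wall at +66 mm; fuses centred at x = 0. In front (x = -73 to -33 mm, towards the robot) only a step 6 mm high, over which the long fuse's end stands out.
- fuse_block: Two-pole fuse block, fixed: black base 190 (x) by 132 (y) mm, top 14 mm above the bench; barrier at y = 0 up to 30 mm; origin: centre of its underside. The pole at y = -35 mm has a fuse fitted (top 53 mm up), that at y = +35 mm is empty. Each pole has two brass spring clips, 12 mm wide, at x = -55.5 and +55.5 mm (99 mm free between them); fuses lie along x.
- empty_seat (a point): Centre of the fuse when seated in the empty pole, 42 mm above the bench; axes as the block's. Each clip's sprung jaws narrow to 16 mm between lips 8 mm above this axis and flare to 31 mm, 16 mm above it. Pushed straight down the fuse meets the jaws about 16 mm high, takes about 10 N in all to pass the lips, snaps under them and stops on the rigid clip floors. Base is 28 mm below.
- long_fuse_end_a (a point): On the long fuse's axis, middle of the ferrule at its -x end (55.5 mm from the centre).
- long_fuse_end_b (a point): The same at its +x end.
- solder_spool: Bystander: spool of solder, 50 mm diameter, 36 mm high, behind the gap between rack and block; the bench in that gap, in front of the spool, is empty. Origin under its centre.
- jar: Bystander: small clear jar with a screw lid, 42 mm diameter, 45 mm high, near the spool. Origin under its centre.
- screwdriver: Bystander: small screwdriver, 130 mm long, 18 mm thick, lying crosswise at the bench's front edge before the fuse block. Origin under its centre, y lengthwise.

How it is judged:
By the outcome, as a careful person would: the job done as asked, in the order asked, and still so for the second after the job is handed in, with the robot touching nothing.
It also fails if it takes over 51 s, if anything falls off the work surface, if the arm or the gripper's body presses on something with over 40 N, if the wrist force passes 120 N, or if a joint passes its speed limit or range.

### The arm

A 7-joint arm with a two-finger parallel gripper is mounted at the origin on a cart in front of the work surface, level with it; the furniture and walls round the work are solid. World frame = base frame: x ahead of the robot, y to its left, z up, the work surface at z = 0. Lengths are in m, angles in rad, forces in N, time in s.
With the tool pointing down it reaches from about 0.35 to 0.9 m from the base axis. Payload 8.1 kg.
Tool frame: the origin (TCP) lies between the finger pads; the fingertips stand ahead of it and the grasp point (between the pads) is the TCP (arm.nose_length is the z of the fingertips in the tool frame, in m); z points along the fingers, y is the line along which they close (so a half turn about z gives the same grasp; the last joint's range is limited). The gripper opens to 92 mm and grips with 3 to 60 N. Pads are 19 mm wide; open, the fingers measure 130 mm over their backs; the gripper's body (75 mm by 190 mm) begins 47 mm behind the grasp point.
Start: joints at [1.159, 0.434, 0.025, 1.573, -0.012, 1.134, -0.075], TCP at [0.19, -0.595, 0.246] pointing down, gripper open.
Joint ranges: [-2.62, 2.62], [-0.44, 2.09], [-1.27, 1.32], [0.08, 2.57], [-1.32, 4.46], [0.12, 2], [-2.74, 2.74]. Speed limits (rad/s): [2.22, 2.22, 3.01, 3.01, 3.14, 3.14, 3.14].

### API

Orientations are given as a rotation vector (axis times angle).
In Python, from cell import sensors, optics, arm gives the robot as it stands.
- The arm moves only by the tool arm_command, never from a script. Its argument "deltas" is one flat list of numbers, 7 for each row, row after row: the turn, a rotation vector about the world's x, y, z as a fraction of full scale, then the shift along the world's x, y, z as a fraction of full scale, then the finger opening in mm, from 0 to 91.8. In form: [wx, wy, wz, dx, dy, dz, fingers, wx, wy, wz, dx, dy, dz, fingers, ...]. A call has 1 to 20 rows; each row is the pose to reach, as a shift and turn from the pose commanded when the call began; what a row does not reach only later rows make up. Full scale, the value 1, is 1 m for a shift and 90 degrees for a turn. A row lasts 1/10 s, in which the tool goes at most 50 mm and 8.59 degrees, less where a joint would pass 70% of its speed; a pose out of reach is approached as far as the arm can. A call with a number of a shift or a turn outside -1 to 1 is refused whole. A call with a gripper value outside its range is refused whole. The fingers move at their own pace and stop on an object; "force" is the grip in N (left out, the last holds). Time passes only in rows, so rows that repeat a pose let the fingers close. It gives the time, the measured TCP pose, the force, the opening and the grip force at its end, in the units of the state.
- sensors.observe(): the state, without advancing time (a new reading comes with each control period).
- optics.get_image(name): name is "side" or "top" or "wrist"; returns the picture (480x640x3 uint8, blue, green, red); there is no depth.
- optics.calibration(name): a dict with "camera_matrix" (3x3 intrinsics, pixels), "rvec" (rotation vector, rad) and "tvec" (3), from world to camera coordinates, as OpenCV has them. Camera axes: x right, y down, z forward; pixel columns grow to the right and rows downward; lengths in m; the calibration is good to about 2 mm. The wrist camera is an equidistant fisheye: a pixel r from the principal point sees the ray r / f radians off the axis. A picture is of the moment at which its call begins: read the wrist's pose just before it. calibration takes no time and is no camera call; for the wrist camera it gives the pose at the moment of the call.
- arm.sign_off(): hands the job in; it is judged then, once.
The state is a dict: "clock": time; "joints": joint angles; "dq": joint speeds; "joint_efforts": joint torques, N m; "position": TCP position; "ee_rot": TCP orientation; "force": force on the tool from outside, world axes, zero at the start; "ft_torque": the same for the moment, N m; "width": opening from 0.0 (shut) to 1.0 (fully open); "gripper_force": force on a finger pad.
Only numpy, scipy, OpenCV 4.12 (cv2) and the standard library are available. Lean on these libraries where they do the work, as an engineer would, in place of code of your own. Each camera call takes 0.05 s, during which the arm holds its last target. There are 200 camera calls.

## Working session

There is one attempt and no reset: what is moved stays moved. The work goes in short steps, Python scripts to look and compute and a tool call to move; the robot and the scene stay as the last step left them, time stands still between calls to the robot, and variables do not carry over. Pictures are saved under pics/ and viewed, at most 10 in all, crops included, and the job is handed in when it is done.

Besides the shell and the picture viewer there is one more tool, called after "Call:" by a JSON object that holds its "op" and its "data". arm_command: Moves the arm, as the interface text tells. Its arguments: {"type":"object","properties":{"deltas":{"type":"array","items":{"type":"number"}},"force":{"type":"number"}},"required":["deltas"]}

```bash
mkdir -p pics; cat > h.py <<'E'
import numpy as np, cv2
from cell import sensors, optics, arm
def snap(n,f):
    im=optics.get_image(n); cv2.imwrite('pics/'+f,im); return im
def ray(n,uv,cal=None):
    c=cal or optics.calibration(n); K=np.array(c['camera_matrix'],float)
    R=cv2.Rodrigues(np.array(c['rvec'],float))[0]; t=np.array(c['tvec'],float).ravel()
    x=np.array([(uv[0]-K[0,2])/K[0,0],(uv[1]-K[1,2])/K[1,1]])
    if n=='wrist':
        th=np.linalg.norm(x); d=np.r_[x/max(th,1e-9)*np.sin(th),np.cos(th)]
    else: d=np.r_[x,1]
    return -R.T@t, R.T@d
def onz(n,uv,z,cal=None):
    o,d=ray(n,uv,cal); return o+d*(z-o[2])/d[2]
E
python3 - <<'E'
from h import *
s=sensors.observe(); print(s, arm.nose_length)
a=snap('top','top0.png'); b=snap('side','side0.png')
for n in('top','side'):
    c=optics.calibration(n); print(n,c['camera_matrix'],ray(n,(320,240)))
E
```

```text
{'clock': 0.0, 'joints': array([ 1.15936134,  0.4352087 ,  0.02498572,  1.5740997 , -0.01159838,
        1.1339872 , -0.07512667]), 'dq': array([-0.0010443 , -0.00051636,  0.00076675,  0.00113866, -0.0005422 ,
        0.00056189,  0.0023261 ]), 'joint_efforts': array([ 1.34592028e-04, -6.67849231e+01,  9.85641740e-01, -3.14464009e+01,
       -6.02508523e-02,  4.25724720e-02,  1.63300879e-04]), 'position': array([ 0.18976282, -0.59499218,  0.24495296]), 'ee_rot': array([-3.10274595e+00, -4.82792456e-01,  6.04323732e-04]), 'force': array([ 0.0788492 , -0.90315568,  0.13270609]), 'ft_torque': array([0.00029646, 0.01047837, 0.01526628]), 'gripper_force': 0.0, 'width': 0.9992109117751492} 0.019
top [[564.58191674   0.         323.30767156]
 [  0.         564.58191674 247.40879065]
 [  0.           0.           1.        ]] (array([ 0.34877693, -0.12062449,  1.06388605]), array([ 0.22742115,  0.00237821, -0.97389963]))
side [[591.17709199   0.         313.64431754]
 [  0.         591.17709199 241.73234559]
 [  0.           0.           1.        ]] (array([ 0.5128359 , -1.075316  ,  0.85731933]), array([ 0.02957981,  0.75996099, -0.64939086]))
```

View pics/top0.png

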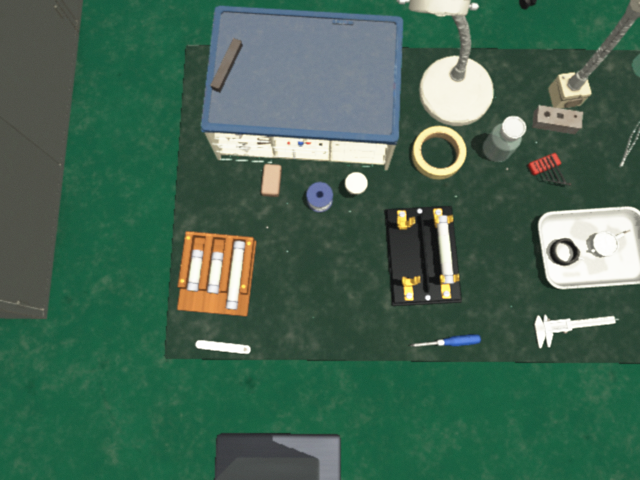

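View pics/side0.png

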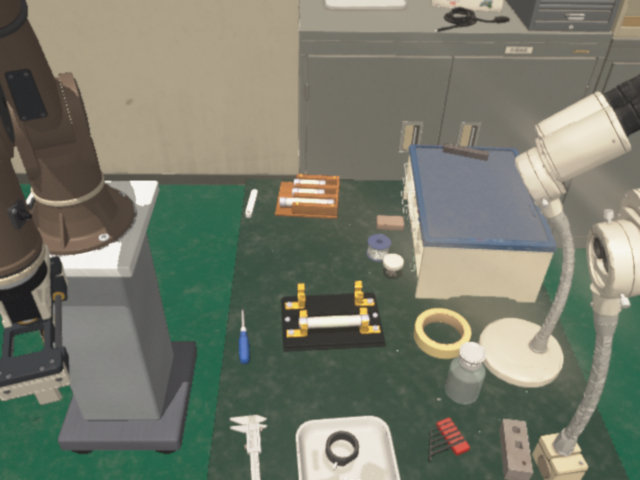

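The top picture has the rack at (217,273), with the long fuse in its right groove and the exposed end near (233,305). The block is at (424,255), its empty pole on the left with clips at (405,220) and (408,290). The gap between them is clear. The side view agrees. Next I'll measure both.

```bash
cat > m.py <<'E'
from h import *
im=cv2.imread('pics/top0.png'); hsv=cv2.cvtColor(im,cv2.COLOR_BGR2HSV)
def blobs(mask,x0,y0,x1,y1,amin):
    m=np.zeros_like(mask); m[y0:y1,x0:x1]=mask[y0:y1,x0:x1]
    for c in cv2.findContours(m,cv2.RETR_EXTERNAL,cv2.CHAIN_APPROX_NONE)[0]:
        if cv2.contourArea(c)>amin: yield c
def show(name,c,z):
    b=cv2.boxPoints(cv2.minAreaRect(c)); w=np.array([onz('top',p,z)[:2] for p in b])
    e=[w[1]-w[0],w[2]-w[1]]; L=[np.linalg.norm(v) for v in e]; v=e[int(L[1]>L[0])]
    v=v*np.sign(v[0]); print(name,w.mean(0).round(4),'size',np.round(L,4),'yaw deg',np.degrees(np.arctan2(v[1],v[0])).round(2),b.mean(0).round(1))
H,S,V=cv2.split(hsv)
white=((S<70)&(V>110)).astype('uint8')*255
for c in blobs(white,170,225,262,320,60): show('white rack',c,.0225)
for c in blobs(white,380,195,470,310,60): show('white block',c,.042)
br=((H<25)&(S>90)&(V>80)).astype('uint8')*255
yel=((H>17)&(H<35)&(S>130)&(V>130)).astype('uint8')*255
for c in blobs(yel,380,195,470,310,20): show('brass',c,.045)
m=cv2.morphologyEx(br|white,cv2.MORPH_CLOSE,np.ones((7,7)))
for c in blobs(m,160,225,265,325,1000): show('rack',c,.033)
blk=cv2.morphologyEx(((V<22)|(yel>0)|(white>0)).astype('uint8')*255,cv2.MORPH_OPEN,np.ones((5,5)))
for c in blobs(blk,375,195,475,315,2000): show('block',c,.014)
for f,(x0,y0,x1,y1) in {'r':(165,220,270,325),'b':(375,195,480,315)}.items():
    k=cv2.resize(im[y0:y1,x0:x1],None,fx=4,fy=4,interpolation=cv2.INTER_CUBIC); globals()[f]=k
h=max(r.shape[0],b.shape[0]); 
r=cv2.copyMakeBorder(r,0,h-r.shape[0],0,0,0); cv2.imwrite('pics/crop0.png',cv2.resize(np.hstack([r,b]),(800,457)))
E
python3 m.py
```

```text
white rack [0.5285 0.0781] size [0.0777 0.0218] yaw deg -4.05 [214.7 272.2]
white rack [0.5321 0.116 ] size [0.0775 0.0218] yaw deg -3.4 [194.5 270.1]
white rack [0.5254 0.0396] size [0.1304 0.0216] yaw deg -4.15 [235.1 274.3]
white block [ 0.573  -0.3501] size [0.0218 0.13  ] yaw deg 3.33 [445.  249.2]
brass [ 0.4987 -0.2838] size [0.0311 0.0441] yaw deg -1.58 [410.5 288. ]
brass [ 0.5022 -0.3472] size [0.0172 0.0433] yaw deg 1.81 [445.2 286.4]
brass [ 0.5188 -0.3675] size [0.0073 0.013 ] yaw deg -2.43 [456.  277.5]
brass [ 0.6305 -0.361 ] size [0.0136 0.0075] yaw deg -2.21 [450.  218.5]
brass [ 0.6287 -0.2776] size [0.0319 0.0349] yaw deg -1.47 [405.5 219. ]
brass [ 0.6361 -0.3332] size [0.007  0.0292] yaw deg 4.93 [435.1 215.5]
rack [0.5256 0.0742] size [0.1503 0.1412] yaw deg -1.56 [215.6 273.2]
```

View pics/crop0.png

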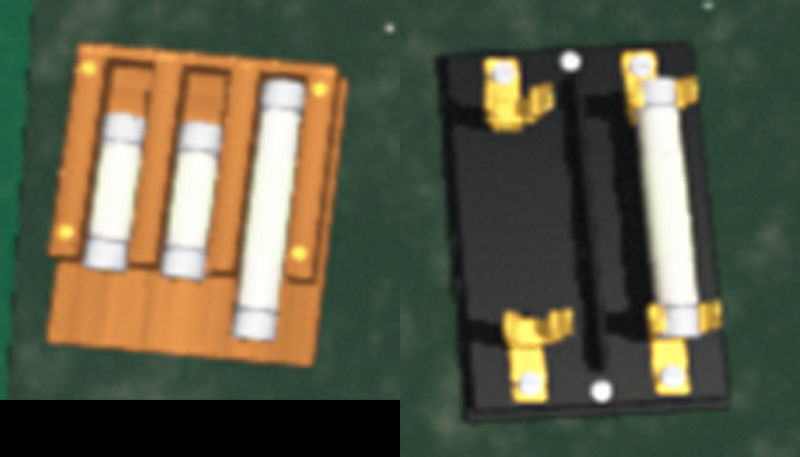

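The crops confirm the colour masks. The long fuse is at (0.525, 0.040), yaw -4.2°. The seat works out at about (0.569, -0.280), yaw +3.3°. Now moving above the exposed end.

Call:
{"op": "arm_command", "data": {"deltas": [0, 0, -0.243, 0.2825, 0.6385, -0.116, 50, 0, 0, -0.243, 0.2825, 0.6385, -0.116, 50, 0, 0, -0.243, 0.2825, 0.6385, -0.116, 50, 0, 0, -0.243, 0.2825, 0.6385, -0.116, 50, 0, 0, -0.243, 0.2825, 0.6385, -0.116, 50, 0, 0, -0.243, 0.2825, 0.6385, -0.116, 50, 0, 0, -0.243, 0.2825, 0.6385, -0.116, 50, 0, 0, -0.243, 0.2825, 0.6385, -0.116, 50, 0, 0, -0.243, 0.2825, 0.6385, -0.116, 50, 0, 0, -0.243, 0.2825, 0.6385, -0.116, 50, 0, 0, -0.243, 0.2825, 0.6385, -0.116, 50, 0, 0, -0.243, 0.2825, 0.6385, -0.116, 50, 0, 0, -0.243, 0.2825, 0.6385, -0.116, 50, 0, 0, -0.243, 0.2825, 0.6385, -0.116, 50, 0, 0, -0.243, 0.2825, 0.6385, -0.116, 50, 0, 0, -0.243, 0.2825, 0.6385, -0.116, 50, 0, 0, -0.243, 0.2825, 0.6385, -0.116, 50, 0, 0, -0.243, 0.2825, 0.6385, -0.116, 50], "force": 50}}

```text
clock: 1.9
position: [0.4719, 0.0412, 0.1298]
ee_rot: [3.138, -0.118, -0.001]
force: [-1.1, 0.6, -0.1]
width: 0.547
gripper_force: 0.0
```

```bash
python3 - <<'E'
from h import *
s=sensors.observe(); print(s['clock'],s['position'],s['ee_rot'],s['joints'],s['width'])
cal=optics.calibration('wrist'); im=snap('wrist','w0.png'); print(cal)
np.save('cal0.npy',cal,allow_pickle=True)
E
```

```text
1.9 [0.47189866 0.04116417 0.12980512] [ 3.13843152e+00 -1.18482438e-01 -6.30222640e-04] [-0.00587475  0.35116403 -0.24419145  2.05428372  0.12344078  0.75020788
 -1.97253332] 0.5472978156320216
{'camera_matrix': array([[371.64829954,   0.        , 320.36741788],
       [  0.        , 371.64829954, 240.65636389],
       [  0.        ,   0.        ,   1.        ]]), 'rvec': array([-1.98035005,  2.13484878,  0.33238575]), 'tvec': array([0.07551014, 0.4416158 , 0.42212178])}
```

View pics/w0.png

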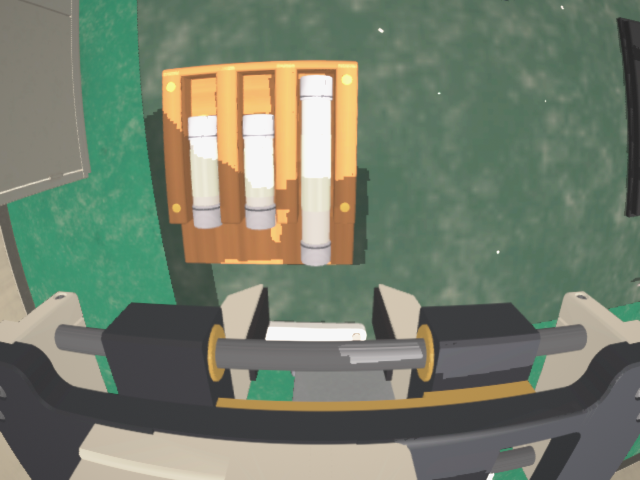

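The wrist view shows the long fuse from (316,77) to (316,263), lined up between the fingers. I'll cast these to refine.

```bash
python3 - <<'E'
from h import *
cal=np.load('cal0.npy',allow_pickle=True).item()
im=cv2.imread('pics/w0.png'); H,S,V=cv2.split(cv2.cvtColor(im,cv2.COLOR_BGR2HSV))
m=np.zeros(V.shape,'uint8'); m[65:272,297:336]=((S<75)&(V>90)).astype('uint8')[65:272,297:336]*255
c=max(cv2.findContours(m,0,1)[0],key=cv2.contourArea); print(cv2.boundingRect(c))
c=c[:,0,:]
for lo,hi in((85,120),(130,200),(235,255)):
    k=[ (r,c[c[:,1]==r][:,0]) for r in range(lo,hi)]
    rows=np.nonzero(m[lo:hi].any(1))[0]+lo
    mid=np.mean([(np.nonzero(m[r])[0].min()+np.nonzero(m[r])[0].max()+1)/2 for r in rows]); r=np.mean(rows)
    print(r,mid,onz('wrist',(mid,r),.0225,cal))
x,y,w,h=cv2.boundingRect(c)
print('end',onz('wrist',(316,y+h),.0225,cal),'far top',onz('wrist',(316,y),.0225,cal))
E
```

```text
(297, 75, 39, 197)
102.0 316.4428571428571 [0.56906234 0.03556296 0.0225    ]
164.5 315.90714285714284 [0.52790714 0.03905653 0.0225    ]
244.5 315.9 [0.47266024 0.04337067 0.0225    ]
end [0.45206221 0.04492873 0.0225    ] far top [0.58701267 0.03449425 0.0225    ]
```

Call:
{"op": "arm_command", "data": {"deltas": [0, 0, 0, 0, 0, -0.04, 50, 0, 0, 0, 0, 0, -0.08, 50, 0, 0, 0, 0, 0, -0.1, 50, 0, 0, 0, 0, 0, -0.1, 50, 0, 0, 0, 0, 0, -0.1, 50]}}

```text
clock: 2.45
position: [0.4724, 0.0422, 0.0303]
ee_rot: [3.139, -0.117, -0.0]
force: [-0.9, 0.1, 0.6]
width: 0.545
gripper_force: 0.0
```

Call:
{"op": "arm_command", "data": {"deltas": [0, 0, 0, 0, 0, 0, 10, 0, 0, 0, 0, 0, 0, 10, 0, 0, 0, 0, 0, 0, 10, 0, 0, 0, 0, 0, 0, 10, 0, 0, 0, 0, 0, 0, 10, 0, 0, 0, 0, 0, 0, 10, 0, 0, 0, 0, 0, 0, 10, 0, 0, 0, 0, 0, 0.01, 10, 0, 0, 0, 0, 0, 0.02, 10, 0, 0, 0, 0, 0, 0.03, 10, 0, 0, 0, 0, 0, 0.04, 10, 0, 0, 0, 0, 0, 0.06, 10, 0, 0, 0, 0, 0, 0.08, 10, 0, 0, 0, 0, 0, 0.08, 10], "force": 60}}

```text
clock: 3.85
position: [0.474, 0.0433, 0.1125]
ee_rot: [-3.139, 0.115, -0.007]
force: [0.5, -0.3, -1.5]
width: 0.211
gripper_force: 60.0
```

```bash
python3 - <<'E'
from h import *
s=sensors.observe(); print(s['position'],s['width']*91.8,s['gripper_force'])
a=snap('wrist','w1.png'); b=snap('side','s1.png')
cv2.imwrite('pics/c1.png',np.hstack([cv2.resize(a,(400,300)),cv2.resize(b[120:300,200:440],(400,300))]))
E
```

```text
[0.47400596 0.04332888 0.11254223] 19.374488309779107 59.9986732006073
```

View pics/c1.png

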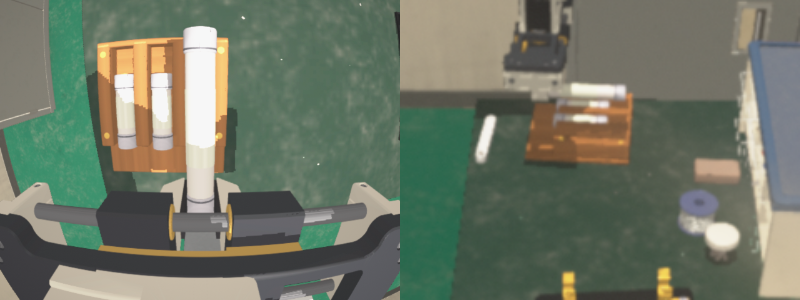

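The fuse is held by its end and almost level, and both short fuses are still in the rack. Next I'll carry it to the gap, turned parallel to the block.

Call:
{"op": "arm_command", "data": {"deltas": [0, 0, 0.03, -0.005, -0.03, 0, 10, 0, 0, 0.06, -0.01, -0.07, 0, 10, 0, 0, 0.087, -0.015, -0.11, 0, 10, 0, 0, 0.087, -0.015, -0.15, 0, 10, 0, 0, 0.087, -0.015, -0.1715, 0, 10, 0, 0, 0.087, -0.015, -0.1715, -0.03, 10, 0, 0, 0.087, -0.015, -0.1715, -0.06, 10, 0, 0, 0.087, -0.015, -0.1715, -0.075, 10, 0, 0, 0.087, -0.015, -0.1715, -0.08, 10, 0, 0, 0.087, -0.015, -0.1715, -0.084, 10, 0, 0, 0.087, -0.015, -0.1715, -0.086, 10, 0, 0, 0.087, -0.015, -0.1715, -0.086, 10]}}

```text
clock: 5.15
position: [0.4577, -0.1284, 0.0241]
ee_rot: [3.14, 0.1, 0.001]
force: [0.5, 0.5, -0.4]
width: 0.208
gripper_force: 60.0
```

Call:
{"op": "arm_command", "data": {"deltas": [0, 0, 0, 0, 0, -0.002, 10, 0, 0, 0, 0, 0, -0.004, 10, 0, 0, 0, 0, 0, -0.004, 10, 0, 0, 0, 0, 0, -0.004, 10]}}

```text
clock: 5.55
position: [0.4575, -0.1285, 0.0198]
ee_rot: [3.14, 0.1, 0.0]
force: [-0.0, -0.5, -1.3]
width: 0.209
gripper_force: 60.0
```

Call:
{"op": "arm_command", "data": {"deltas": [0, 0, 0, 0, 0, 0, 45, 0, 0, 0, 0, 0, 0, 45, 0, 0, 0, 0, 0, 0, 45, 0, 0, 0, 0, 0, 0, 45, 0, 0, 0, 0, 0, 0.02, 45, 0, 0, 0, 0, 0, 0.06, 45, 0, 0, 0, 0, 0, 0.1, 45, 0, 0, 0, 0, 0, 0.12, 45, 0, 0, 0, 0, 0, 0.12, 45, 0, 0, 0, 0, 0, 0.12, 45], "force": 40}}

```text
clock: 6.55
position: [0.4574, -0.1286, 0.1398]
ee_rot: [3.14, 0.1, 0.001]
force: [-0.5, -1.0, -1.1]
width: 0.492
gripper_force: 0.0
```

```bash
python3 - <<'E'
from h import *
s=sensors.observe(); print(s['position'],s['ee_rot'],s['width']*91.8)
cal=optics.calibration('wrist'); im=snap('wrist','w2.png'); np.save('cal2.npy',cal,allow_pickle=True)
H,S,V=cv2.split(cv2.cvtColor(im,cv2.COLOR_BGR2HSV))
m=((S<75)&(V>110)).astype('uint8')*255
for c in cv2.findContours(m,0,1)[0]:
    if cv2.contourArea(c)>1000: print(cv2.boundingRect(c),cv2.minAreaRect(c))
E
```

```text
[ 0.45739233 -0.12856802  0.13978101] [3.13964610e+00 9.96106437e-02 1.03409869e-03] 45.148601446482914
(482, 437, 69, 43) ((517.48095703125, 462.7698669433594), (36.633750915527344, 74.54969024658203), 77.6609115600586)
(69, 423, 481, 57) ((309.0, 451.0), (56.0, 480.0), 90.0)
(486, 185, 49, 40) ((510.4588623046875, 206.564697265625), (45.89302062988281, 39.71907424926758), 5.906141757965088)
(57, 96, 22, 96) ((67.5, 143.5), (95.0, 21.0), 90.0)
(0, 96, 161, 297) ((88.25384521484375, 245.96923828125), (156.53184509277344, 285.9001159667969), 7.125016689300537)
(0, 0, 640, 402) ((319.5, 200.5), (401.0, 639.0), 90.0)
```

View pics/w2.png

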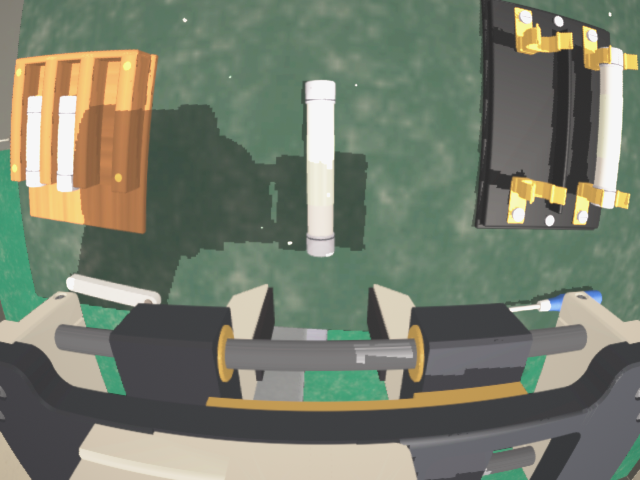

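The fuse lies straight on the bench from (320,81) to (320,255), with its ferrule seams at about rows 102 and 236. The block and its clips are visible at right.

```bash
python3 - <<'E'
from h import *
cal=np.load('cal2.npy',allow_pickle=True).item()
print('cam',ray('wrist',(320,240),cal))
im=cv2.imread('pics/w2.png'); g=cv2.cvtColor(im,cv2.COLOR_BGR2GRAY).astype(int)
print(g[74:112,320]); print(g[228:262,320])
def mid(r):
    sub=im[r,295:347].astype(int); w=np.nonzero((sub[:,2]>sub[:,1]-12)&(sub.max(1)>110))[0]+295; return w.min(),w.max()+1
for r in (90,120,150,180,210,246):
    a,b=mid(r); print(r,a,b,onz('wrist',((a+b)/2,r),.0105,cal)[:2])
for r in (81,102,237,255): print(r,onz('wrist',(320,r),.0105,cal)[:2],onz('wrist',(320,r),.020,cal)[:2])
E
```

```text
cam (array([ 0.53880284, -0.12392339,  0.27747277]), array([-0.30146942, -0.01862509, -0.95329392]))
[118 119 121 121 122 141 230 247 247 247 247 247 247 247 247 247 247 247
 247 247 247 247 247 247 246 230 247 247 247 247 247 247 247 247 247 247
 247 247]
[234 235 234 234 234 234 234 229 220 220 207 152 152 207 219 220 219 218
 218 218 219 218 218 217 216 216 217 215 183 136 115 114 114 114]
90 305 336 [ 0.56467713 -0.12243666]
120 306 334 [ 0.54306791 -0.12346925]
150 306 335 [ 0.52155985 -0.1252031 ]
180 306 335 [ 0.49980245 -0.1265997 ]
210 307 334 [ 0.47752345 -0.12803021]
246 306 335 [ 0.44964175 -0.12982103]
81 [ 0.571184  -0.1216678] [ 0.57003174 -0.12174806]
102 [ 0.55599522 -0.12264121] [ 0.55538344 -0.12268684]
237 [ 0.45673602 -0.12898872] [ 0.4596563  -0.12880847]
255 [ 0.4423827  -0.12990471] [ 0.44581373 -0.12969187]
```

Call:
{"op": "arm_command", "data": {"deltas": [0, 0, 0, 0.025, 0.0012, 0, 45, 0, 0, 0, 0.05, 0.0025, -0.03, 45, 0, 0, 0, 0.05, 0.0025, -0.06, 45, 0, 0, 0, 0.05, 0.0025, -0.09, 45, 0, 0, 0, 0.05, 0.0025, -0.11, 45, 0, 0, 0, 0.05, 0.0025, -0.118, 45, 0, 0, 0, 0.05, 0.0025, -0.118, 45, 0, 0, 0, 0.05, 0.0025, -0.118, 45, 0, 0, 0, 0.05, 0.0025, -0.118, 10, 0, 0, 0, 0.05, 0.0025, -0.118, 10, 0, 0, 0, 0.05, 0.0025, -0.118, 10, 0, 0, 0, 0.05, 0.0025, -0.118, 10, 0, 0, 0, 0.05, 0.0025, -0.118, 10, 0, 0, 0, 0.05, 0.0025, -0.118, 10], "force": 50}}

```text
clock: 8.0
position: [0.5075, -0.126, 0.0218]
ee_rot: [3.14, 0.1, 0.0]
force: [-1.3, -0.5, 0.0]
width: 0.193
gripper_force: 50.0
```

Call:
{"op": "arm_command", "data": {"deltas": [0, 0, 0, 0, 0, 0.02, 10, 0, 0, 0, 0, 0, 0.05, 10, 0, 0, 0, 0, 0, 0.078, 10, 0, 0, 0, 0.016, -0.04, 0.078, 10, 0, 0, 0, 0.032, -0.08, 0.078, 10, 0, 0, 0, 0.048, -0.12, 0.078, 10, 0, 0, 0, 0.0615, -0.154, 0.078, 10, 0, 0, 0, 0.0615, -0.154, 0.078, 10, 0, 0, 0, 0.0615, -0.154, 0.078, 10, 0, 0, 0, 0.0615, -0.154, 0.078, 10]}}

```text
clock: 9.0
position: [0.5685, -0.2785, 0.0994]
ee_rot: [-3.139, -0.102, 0.001]
force: [-0.2, 0.1, -1.6]
width: 0.193
gripper_force: 50.0
```

```bash
python3 - <<'E'
from h import *
s=sensors.observe(); print(s['position'],s['ee_rot'],s['width']*91.8,s['gripper_force'])
cal=optics.calibration('wrist'); im=snap('wrist','w3.png'); np.save('cal3.npy',cal,allow_pickle=True)
t=snap('top','t3.png'); snap('side','s3.png')
k=cv2.resize(im[60:460,160:480],(480,600)); s=cv2.imread('pics/s3.png')[240:360,260:400]
s=cv2.resize(s,(320,274)); q=cv2.resize(t[190:315,370:490],(320,326))
cv2.imwrite('pics/c3.png',np.hstack([k,np.vstack([s,q])]))
E
```

```text
[ 0.56853088 -0.27848957  0.09939135] [-3.13875978e+00 -1.01790716e-01  1.33185599e-03] 17.716593158400844 49.9995231628418
```

View pics/c3.png

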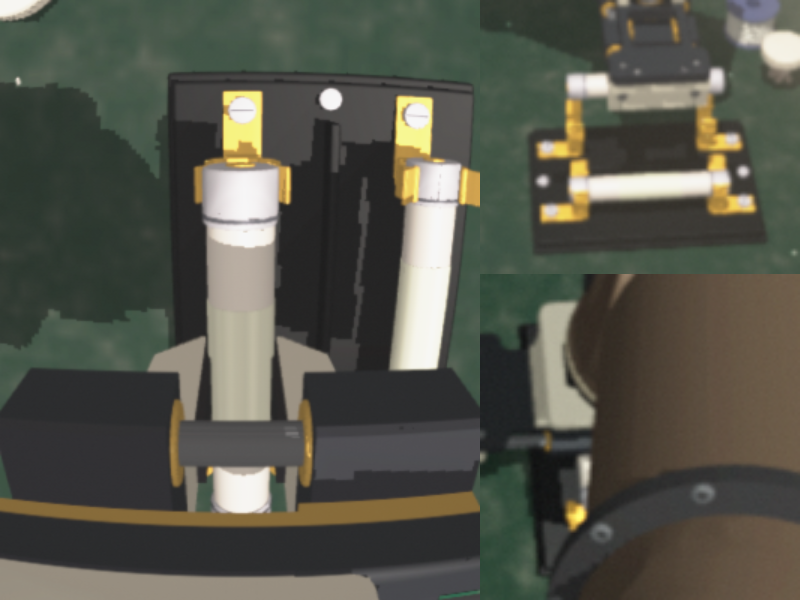

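The wrist crop shows the held fuse over the empty pole. Its far seam is at crop (240,222), the empty clip's jaws run from 195 to 291 at row 185, and the fitted fuse's seam is at (437,204). Computing the remaining offset.

```bash
python3 - <<'E'
from h import *
cal=np.load('cal3.npy',allow_pickle=True).item()
f=lambda u,v,z: onz('wrist',(160+u/1.5,60+v/1.5),z,cal)[:2]
yaw=np.radians(3.5); R=np.array([[np.cos(yaw),np.sin(yaw)],[-np.sin(yaw),np.cos(yaw)]])
tcp=np.array([.5685,-.2785])
P={'clip jaw L':f(195,185,.058),'clip jaw R':f(291,185,.058),'held ferrule':f(241,190,.0881),'held tube':f(240,290,.0881),
'held seam top':f(240,222,.0976),'held end':f(240,163,.0976),'fit seam top':f(437,204,.0515),'fit tube':f(418,320,.042),'fit ferrule':f(438,180,.042),'fit end top':f(438,160,.052)}
for k,v in P.items(): print(k,v.round(4),'blockframe rel tcp mm',(R@(v-tcp)*1e3).round(1))
im=cv2.imread('pics/w3.png')
print(im[170:215,320].max(1)); print(im[160:205,451].max(1))
print(im[184,285:360]. tolist())
E
```

```text
clip jaw L [ 0.6212 -0.2608] blockframe rel tcp mm [53.7 14.4]
clip jaw R [ 0.6232 -0.2919] blockframe rel tcp mm [ 53.8 -16.7]
held ferrule [ 0.6255 -0.2755] blockframe rel tcp mm [57.  -0.5]
held tube [ 0.5969 -0.2771] blockframe rel tcp mm [28.4 -0.3]
held seam top [ 0.6187 -0.2757] blockframe rel tcp mm [50.3 -0.3]
held end [ 0.6339 -0.2747] blockframe rel tcp mm [65.5 -0.2]
fit seam top [ 0.6201 -0.345 ] blockframe rel tcp mm [ 47.5 -69.5]
fit tube [ 0.5722 -0.3486] blockframe rel tcp mm [ -0.5 -70.2]
fit ferrule [ 0.6275 -0.3477] blockframe rel tcp mm [ 54.7 -72.7]
fit end top [ 0.6357 -0.343 ] blockframe rel tcp mm [ 63.1 -68.5]
[245 207 147 149 214 237 243 244 245 245 245 245 245 246 246 246 246 246
 246 246 246 246 246 246 246 246 246 246 246 246 246 246 246 246 246 246
 233 184 157 195 239 246 246 244 247]
[ 86  86  86  87  95 143 233 247 190 198 233 243 244 244 245 245 245 246
 246 246 246 245 245 245 246 245 245 241 239 239 240 238 213 163 159 219
 242 244 247 247 247 247 247 247 247]
[[40, 39, 40], [39, 39, 39], [40, 40, 40], [40, 43, 46], [48, 71, 86], [60, 111, 140], [
[... 443 characters left out ...]
241, 244], [243, 243, 245], [244, 244, 245], [244, 244, 246], [245, 245, 246], [246, 246, 247], [246, 245, 246], [245, 245, 246], [245, 245, 246], [245, 244, 246], [244, 244, 245], [244, 243, 245], [243, 243, 245], [242, 242, 244], [241, 241, 243], [240, 240, 243], [239, 239, 242], [237, 237, 240], [235, 234, 238], [232, 231, 237], [229, 228, 234], [226, 225, 231], [222, 222, 228], [219, 219, 225], [216, 216, 222], [212, 212, 218], [209, 207, 215], [195, 194, 204], [156, 170, 187], [97, 156, 193], [80, 161, 208], [79, 158, 205], [69, 137, 175], [80, 164, 211], [109, 225, 246], [109, 224, 246], [74, 150, 194], [44, 63, 77], [38, 39, 39], [38, 39, 39], [37, 37, 38], [38, 38, 39], [38, 38, 38]]
```

```bash
python3 - <<'E'
from h import *
s=cv2.imread('pics/s3.png').astype(float); g=s[:,:,0]  # blue: brass dark, white bright
print('held rows'); 
for r in range(270,286,2): print(r,g[r,292:304].astype(int),g[r,356:372].astype(int))
print('fit')
for r in range(314,330,2): print(r,g[r,296:308].astype(int),g[r,360:374].astype(int))
E
```

```text
held rows
270 [76 76 77 76 75 78 77 77 76 75 74 71] [ 82  80  78  78 108 164 182 185 179 156 105  66  60  65  77  81]
272 [ 85  81  79  78  76  89 120 137 146 153 157 157] [ 70  70  68  75 136 213 229 230 229 217 152  85  77 100  92  81]
274 [ 78  77  77  75  76 110 179 219 226 228 228 228] [ 62  60  66  88 154 219 233 233 232 222 162  92  68  78  82  82]
276 [ 75  76  74  73  73 105 180 227 237 239 239 239] [128 128 130 140 171 208 217 217 216 208 157  97  66  69  78  83]
278 [ 76  77  74  72  71  94 156 214 227 228 229 228] [163 163 163 164 169 176 179 183 185 176 131  82  61  63  73  79]
280 [ 76  76  77  75  75  86 132 176 192 195 194 195] [127 140 142 136 126 123 122 123 119 112  85  62  58  64  72  77]
282 [ 70  72  74  75  77  83 108 133 141 143 145 149] [136 141 136 116  87  68  61  59  56  57  57  57  64  70  75  76]
284 [69 70 72 73 74 76 90 93 84 81 80 80] [141 141 137 108  77  61  56  59  61  63  70  71  76  77  77  78]
fit
314 [53 50 49 62 86 91 90 90 89 86 77 61] [116 124 134 138 142 149 151 138  98  61  49  57 108 181]
316 [ 48  47  53  76 101 108 108 107 105 101  94  84] [211 194 214 223 224 224 222 213 162  97  58  54  87 145]
318 [ 45  48  89 153 189 203 206 206 206 196 180 190] [231 215 228 236 237 236 235 231 214 141  74  55  53  62]
320 [ 51  55 101 182 228 236 236 236 236 232 219 222] [227 194 182 191 197 198 183 172 158 111  65  54  54  52]
322 [ 53  56  89 166 225 236 237 236 234 230 218 219] [202 150 101  90  88  85  78  87 105  81  58  52  53  55]
324 [ 52  54  76 120 147 143 135 120 112 110 112 151] [153 116  83  74  72  73  75  83  90  74  57  52  55  61]
326 [ 51  55  71 108 125 105  87  79  77  77  83 117] [ 81  73  69  67  65  67  67  75  89  88  84  85 120 175]
328 [54 57 64 83 90 81 74 72 72 75 80 86] [ 58  63  64  63  63  64  64  64  72  83  90  97 136 195]
```

```bash
python3 - <<'E'
import cv2
s=cv2.imread('pics/s3.png'); cv2.imwrite('pics/c4.png',cv2.resize(s[260:350,275:395],(800,600),interpolation=cv2.INTER_CUBIC))
E
```

```text
(no output)
```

View pics/c4.png

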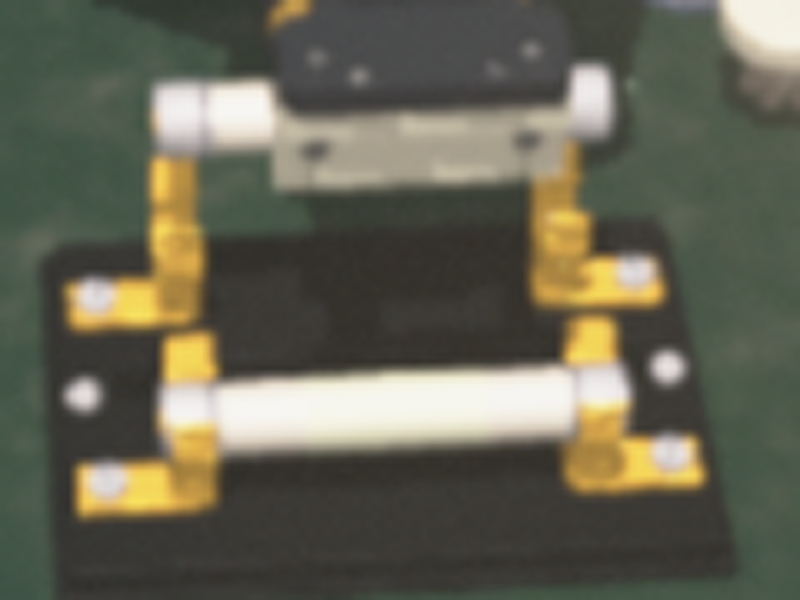

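The enlarged side crop shows the held fuse spanning columns 297.7 to 366.2 and the fitted one 298.5 to 369.0. Casting both to get the lengthwise offset.

```bash
python3 - <<'E'
from h import *
y=np.radians(3.45); ex=np.array([np.cos(y),np.sin(y)]); ey=np.array([-np.sin(y),np.cos(y)])
def pair(l,r,z):
    a,b=onz('side',l,z)[:2],onz('side',r,z)[:2]; d=b-a
    print(a.round(4),b.round(4),'len',np.linalg.norm(d).round(4),'yaw',np.degrees(np.arctan2(d[1],d[0])).round(2)); return (a+b)/2
h=pair((297.7,277.2),(366.2,274.7),.0881); f=pair((298.5,320.7),(368.95,318.2),.042)
print(h,f,'held minus seat, block x,y mm',1e3*ex@(h-f),1e3*ey@(h-f)-70)
# clips of the empty pole: column extents at flare height / feet, via crop px
g=lambda u,v,z: onz('side',(275+u/6.667,260+v/6.667),z)[:2]
for n,a,b,v,z in(('near clip',152,197,185,.05),('far clip',533,578,180,.05)):
    m=(g(a,v,z)+g(b,v,z))/2; print(n,m,'rel fitted centre x',1e3*ex@(m-f))
E
```

```text
[ 0.5041 -0.2821] [ 0.6327 -0.275 ] len 0.1288 yaw 3.17
[ 0.506  -0.3488] [ 0.6357 -0.3425] len 0.1299 yaw 2.75
[ 0.56837266 -0.27857007] [ 0.57084103 -0.34563933] held minus seat, block x,y mm 1.5721621269346062 -2.90374630849621
near clip [ 0.51056895 -0.27187048] rel fitted centre x -55.723628381217154
far clip [ 0.62065212 -0.26956194] rel fitted centre x 54.29896363837868
```

Call:
{"op": "arm_command", "data": {"deltas": [0, 0, 0, -0.0022, 0, 0, 10, 0, 0, 0, -0.0022, 0, -0.01, 10, 0, 0, 0, -0.0022, 0, -0.02, 10, 0, 0, 0, -0.0022, 0, -0.028, 10, 0, 0, 0, -0.0022, 0, -0.028, 10, 0, 0, 0, -0.0022, 0, -0.032, 10, 0, 0, 0, -0.0022, 0, -0.035, 10, 0, 0, 0, -0.0022, 0, -0.038, 10, 0, 0, 0, -0.0022, 0, -0.041, 10, 0, 0, 0, -0.0022, 0, -0.044, 10, 0, 0, 0, -0.0022, 0, -0.0465, 10, 0, 0, 0, -0.0022, 0, -0.0465, 10, 0, 0, 0, -0.0022, 0, -0.0465, 10, 0, 0, 0, -0.0022, 0, -0.0465, 10], "force": 60}}

```text
clock: 10.55
position: [0.5671, -0.2793, 0.0533]
ee_rot: [-3.139, -0.101, -0.001]
force: [2.1, 4.4, 2.8]
width: 0.189
gripper_force: 60.0
```

Call:
{"op": "arm_command", "data": {"deltas": [0, 0, 0, 0, 0, -0.0015, 10, 0, 0, 0, 0, 0, -0.003, 10, 0, 0, 0, 0, 0, -0.003, 10, 0, 0, 0, 0, 0, -0.003, 10]}}

```text
clock: 10.95
position: [0.5672, -0.2793, 0.053]
ee_rot: [3.14, 0.101, 0.002]
force: [-8.0, 9.2, 28.9]
width: 0.19
gripper_force: 60.0
```

Call:
{"op": "arm_command", "data": {"deltas": [0, 0, 0, 0, 0, 0.003, 10, 0, 0, 0, 0, 0, 0.003, 36, 0, 0, 0, 0, 0, 0.003, 36, 0, 0, 0, 0, 0, 0.003, 36, 0, 0, 0, 0, 0, 0.003, 36, 0, 0, 0, 0, 0, 0.03, 36, 0, 0, 0, 0, 0, 0.07, 36, 0, 0, 0, 0, 0, 0.1, 36, 0, 0, 0, -0.04, 0.04, 0.12, 36, 0, 0, 0, -0.08, 0.08, 0.12, 36, 0, 0, 0, -0.12, 0.12, 0.12, 36, 0, 0, 0, -0.15, 0.15, 0.12, 36, 0, 0, 0, -0.15, 0.19, 0.12, 36, 0, 0, 0, -0.15, 0.23, 0.12, 36, 0, 0, 0, -0.15, 0.23, 0.12, 36]}}

```text
clock: 12.45
position: [0.4166, -0.0451, 0.1708]
ee_rot: [-3.139, -0.111, -0.002]
force: [0.7, -0.0, -0.1]
width: 0.393
gripper_force: 0.0
```

```bash
python3 - <<'E'
from h import *
s=sensors.observe(); print(s['position'],s['force'])
a=snap('side','s5.png'); t=snap('top','t5.png')
cv2.imwrite('pics/c5.png',np.hstack([cv2.resize(a[265:355,275:395],(400,300),interpolation=cv2.INTER_CUBIC),cv2.resize(t[195:315,375:475],(300,360),interpolation=cv2.INTER_CUBIC)[:300]]))
g=a[:,:,0].astype(int)
for r in range(286,306,2): print(r,g[r,292:304],g[r,358:374])
H,S,V=cv2.split(cv2.cvtColor(t,cv2.COLOR_BGR2HSV)); m=np.zeros_like(V)
m[195:315,380:470]=(((S<70)&(V>110))*255).astype('uint8')[195:315,380:470]
for c in cv2.findContours(m,0,1)[0]:
    if cv2.contourArea(c)>100:
        b=cv2.boxPoints(cv2.minAreaRect(c)); w=np.array([onz('top',p,.042)[:2] for p in b]); print(w.mean(0),cv2.minAreaRect(c))
E
```

```text
[ 0.41657314 -0.04505924  0.17082938] [ 0.68674343 -0.04778323 -0.12215392]
286 [68 70 70 71 73 75 83 88 88 89 89 85] [104 104 106 103  89  77  74  74  75  74  76  75  76  76  76  76]
288 [71 70 71 72 73 79 86 89 90 91 90 88] [194 195 196 194 176 124  81  72  74  74  76  73  74  76  78  78]
290 [ 71  72  73  74 100 149 178 187 189 190 185 167] [231 232 232 230 220 159  96  75  72  72  74  75  76  75  76  77]
292 [ 71  71  71  77 127 204 226 230 231 231 230 221] [186 179 176 173 162 125  86  67  65  64  66  66  66  67  67  71]
294 [ 73  72  70  76 124 201 225 222 219 211 206 198] [79 73 74 74 78 84 68 57 56 55 56 56 55 55 57 57]
296 [ 62  59  57  61  97 148 153 122  99  88  83  83] [76 73 72 73 77 75 64 55 55 55 56 57 58 57 55 54]
298 [ 52  52  54  56  86 128 125  99  81  74  72  74] [ 68  70  68  69  68  66  69  68  68  92 123 126 132 124 100  71]
300 [ 54  53  52  52  68  94 101  89  75  70  71  72] [ 65  66  65  65  63  72  92  95 110 160 206 213 209 210 178 116]
302 [96 78 75 75 74 74 70 65 63 63 63 64] [ 64  65  65  65  64  71  85  90  97 127 169 187 185 176 141  97]
304 [144  99  90  90  88  86  73  66  64  64  63  63] [73 73 78 81 84 87 86 88 87 88 92 96 99 96 88 78]
[ 0.56839567 -0.27998138] ((407.31463623046875, 251.30337524414062), (68.5469741821289, 11.471900939941406), 84.5596694946289)
[ 0.57299844 -0.35005839] ((445.0247497558594, 249.24752807617188), (68.75707244873047, 11.542431831359863), 84.2894058227539)
```

View pics/c5.png

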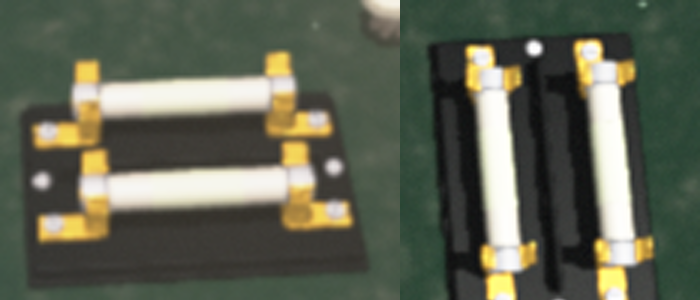

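Both fuses now look identically seated at the same height, and the top view puts them within about 0.5 mm lengthwise. One side-view cross-check before handing in.

```bash
python3 - <<'E'
from h import *
y=np.radians(3.4); ex=np.array([np.cos(y),np.sin(y)])
f=lambda u,v:onz('side',u,.042)[:2]/2+onz('side',v,.042)[:2]/2
h=f((296.3,293.4),(363.15,290.9)); k=f((298.5,320.7),(368.95,318.2))
print(h,k,1e3*ex@(h-k))
E
```

```text
[ 0.56579068 -0.27568315] [ 0.57084103 -0.34563933] -0.8926162918711352
```

```bash
python3 -c "
from cell import arm
print(arm.sign_off())"
```

```text
the job is handed in; nothing more can be done
None
```

The job is handed in (result not reported): the long fuse was laid on the bench, regripped by its middle and pressed home in the empty pole's clips; it sits within about 1 mm of centre, and nothing else was moved.

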